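Put each bottle in the bottle stand of its size

ROBOT

A 6-joint arm with a two-finger parallel gripper is mounted at the origin on a cart in front of the work surface, level with it; the furniture and walls round the work are solid. World frame = base frame: x ahead of the robot, y to its left, z up, the work surface at z = 0. Lengths are in mm, angles in rad, forces in N, time in s.
With the tool pointing down it reaches from about 350 to 850 mm from the base axis. Payload 8.1 kg.
Tool frame: the origin (TCP) lies between the finger pads; the fingertips stand 11 mm ahead of it and the grasp point (between the pads) lies 8 mm behind it; z points along the fingers, y is the line along which they close (so a half turn about z gives the same grasp; the last joint's range is limited). The gripper opens to 85 mm and grips with 20 to 120 N. Pads are 22 mm wide; open, the fingers measure 114 mm over their backs; the gripper's body (76 mm by 85 mm) begins 54 mm behind the grasp point. The pads swing forward as they close: fully open they stand 13 mm farther back than shut.
Start: joints at [-1.425, 0.13, 1.488, -0, 1.523, -0.085], TCP at [137.274, -584.09, 242.292] pointing down, gripper open.
Joint ranges: [-2.96, 2.96], [-0.89, 2.26], [0.02, 2.5], [-1.34, 4.48], [0, 2.73], [-2.66, 2.66]. Speed limits (rad/s): [2.39, 2.39, 2.79, 3.14, 3.14, 3.14].

INTERFACE

Orientations are given as a unit quaternion [w, x, y, z].
In Python, from cell import telemetry, optics, robot, finder gives the robot as it stands.
- The arm moves only by the tool move_arm, never from a script. Its argument "plan" is a list of rows, each an object with "grip": the closure, from 0 (fully open) to 1 (shut); "xyz": the shift along the tool's x, y, z in mm, a list of three; "twist": the turn, a rotation vector about the tool's x, y, z in rad, a list of three. In form: [{"grip": grip, "xyz": [x, y, z], "twist": [ax, ay, az]}, ...]. A call has exactly 5 rows; each row shifts and turns the commanded pose from where the row before left it, along the tool's axes as they then stand; what a row does not reach is not made up. A row lasts 1/12 s, in which the tool goes at most 41.7 mm and 7.16 degrees, less where a joint would pass 70% of its speed; a pose out of reach is approached as far as the arm can. A call is refused whole if a number of a shift passes 41.7 or a number of a turn 0.125, either way. A call with a gripper value outside its range is refused whole. The fingers move at their own pace and stop on an object; the grip force is fixed at half the most. Time passes only in rows, so rows that do not move let the fingers close, or fill a call up. It gives the time, the measured TCP pose, the force, the opening and the grip force at its end, in the units of the state.
- telemetry.get_obs(): the state, without advancing time (a new reading comes with each control period).
- optics.snapshot(name): name is "scene" or "top" or "wrist"; returns a dict with "color" (420x560x3 uint8, red, green, blue), "intrinsics" (3x3 intrinsics, pixels), "k1" (the pictures are not rectified: a ray, as slopes to the right and down, at radius r is drawn at 1 + k1 r^2 times it, then the intrinsics apply), "R" (3x3) and "t" (3): a world point X has camera coordinates R X + t; the wrist camera has in their place "T_tool_cam" (4x4, takes a point from camera to tool coordinates, whose origin is the TCP and whose axes are the flange's). Camera axes: x right, y down, z forward; pixel columns grow to the right and rows downward; lengths in mm; the calibration is good to about 2 mm. A picture is of the moment at which its call begins: read the wrist's pose just before it. There is no depth.
- robot.hand_in(): hands the job in; it is judged then, once.
Trained networks look in a picture, given as the dict that the camera call returned (one of the last four; its "shot" number tells which), for a name from the list of things; names that differ only in an ending like _2 or _b are one class to them, and where a whole thing is asked for, a point or a joint stands for the part that bears it (a point fixed in the world has none). Each returns a list of dicts, best first, with "confidence" (0 to 1); they miss things now and then, are a little off and sometimes report something else, mostly with a low value. They report only what shows in the picture. A call takes as long as a camera call. They do not tell look-alikes from the thing itself.
- finder.spot_in(target, picture): "position" ([x, y, z] in mm, in world coordinates, good to about 4 mm: the middle of the surface that is visible of it).
- finder.silhouettes(target, picture): "pixels" (420x560 bool, what is visible of it).
- finder.tip_of(target, picture): "position" ([x, y, z] in mm, in world coordinates, good to about 4 mm: a listed point, or the origin of a listed thing).
The state is a dict: "clock": time; "joint_positions": joint angles; "dq": joint speeds; "effort": joint torques, N m; "eef_pos": TCP position; "orientation": TCP orientation; "contact_force": force on the tool from outside, world axes, zero at the start; "ft_torque": the same for the moment, N m; "gripper_width": opening from 0.0 (shut) to 1.0 (fully open); "finger_force": force on a finger pad.
Only numpy, scipy, OpenCV 4.12 (cv2) and the standard library are available. Lean on these libraries where they do the work, as an engineer would, in place of code of your own. Each camera call takes 0.05 s, during which the arm holds its last target. There are 200 camera calls.

TASK

Put the three screw-cap bottles away in the three round bottle stands, one after another: the largest bottle in the largest stand, the middle one in the middle stand, the smallest in the smallest. Set each down upright, right down in the recess, without dropping it or knocking a bottle over, and let go. Leave the two clear objective canisters and the small white box where they stand.

Things in the scene. Friction and masses are not known exactly. Their poses are not given: they have to be found in the camera images.
- bottle_large: the largest of three round screw-cap bottles, standing upright: white with a red cap; 34 mm across, 94 mm high with its cap. Origin: centre of its underside; z up its axis. The straight body, where it is gripped, reaches to 68 mm; shoulder and cap (not solid) above. Light (under 0.15 kg), loose.
- bottle_medium: the middle of three round screw-cap bottles, standing upright: brown with a black cap; 29 mm across, 72 mm high with its cap. Origin: centre of its underside; z up its axis. The straight body, where it is gripped, reaches to 52 mm; shoulder and cap (not solid) above. Light (under 0.15 kg), loose.
- bottle_small: the smallest of three round screw-cap bottles, standing upright: brown with a white cap; 25 mm across, 55 mm high with its cap. Origin: centre of its underside; z up its axis. The straight body, where it is gripped, reaches to 40 mm; shoulder and cap (not solid) above. Light (under 0.15 kg), loose.
- stand_large: the largest of three low round pale grey metal bottle stands (thick rings) with a dark recess; outer diameter 84 mm, 14 mm high; the round recess is 52 mm across, its floor 4 mm above the table, so 10 mm deep. Origin: centre of the underside, on the table; z up. Does not shift.
- stand_medium: the middle of three low round pale grey metal bottle stands (thick rings) with a dark recess; outer diameter 68 mm, 14 mm high; the round recess is 44 mm across, its floor 4 mm above the table, so 10 mm deep. Origin: centre of the underside, on the table; z up. Does not shift.
- stand_small: the smallest of three low round pale grey metal bottle stands (thick rings) with a dark recess; outer diameter 52 mm, 14 mm high; the round recess is 36 mm across, its floor 4 mm above the table, so 10 mm deep. Origin: centre of the underside, on the table; z up. Does not shift.
- canister_a: a clear, whitish-looking round objective canister without a screw cap, on a black foot, 39 mm across, 64 mm high, loose; to be left alone. Origin: centre of its underside; z up.
- canister_b: a clear, whitish-looking round objective canister without a screw cap, on a black foot, 39 mm across, 64 mm high, loose; to be left alone. Origin: centre of its underside; z up.
- glass_box: a small square white box of cover glasses, 33x33 mm, 21 mm high, loose; to be left alone. Origin: centre of its underside; z up.
Things that resemble listed ones, but are neither listed nor needed, are in the scene too. What is shaped like the bottle_large but green, purple or turquoise is not meant.

How it is judged:
By the outcome, as a careful person would: the job done as asked, in the order asked, and still so for the second after the job is handed in, with the robot touching nothing.
It also fails if it takes over 93 s, if anything falls off the work surface, if the arm or the gripper's body presses on something with over 40 N, if the wrist force passes 120 N, or if a joint passes its speed limit or range.

## Working session

There is one attempt and no reset: what is moved stays moved. The work goes in short steps, Python scripts to look and compute and a tool call to move; the robot and the scene stay as the last step left them, time stands still between calls to the robot, and variables do not carry over. Pictures are saved under pics/ and viewed, at most 14 in all, crops included, and the job is handed in when it is done.

Besides the shell and the picture viewer there is one more tool, called after "Request:" as name(argument=value, ...), one argument or row to a line, values as JSON. move_arm: Moves the arm, as the interface text tells. Its arguments: {"type":"object","properties":{"plan":{"type":"array"}},"required":["plan"]}

```bash
mkdir -p pics; cat > h.py <<'E'
import numpy as np, cv2
from cell import telemetry, optics, robot, finder
def save(n,p): cv2.imwrite(f'pics/{n}.png',p['color'][:,:,::-1])
def proj(p,X):
    c=np.asarray(p['R'])@np.asarray(X,float)+np.asarray(p['t']);s=c[:2]/c[2]
    s=s*(1+p['k1']*(s@s)); K=np.asarray(p['intrinsics']); return (K@[s[0],s[1],1])[:2]
def und(p,uv):
    K=np.asarray(p['intrinsics']);d=np.linalg.solve(K,[uv[0],uv[1],1])[:2];s=d.copy()
    for _ in range(20): s=d/(1+p['k1']*(s@s))
    return s
def quatR(q):
    from scipy.spatial.transform import Rotation as Ro
    return Ro.from_quat([q[1],q[2],q[3],q[0]]).as_matrix()
def wrist():
    o=telemetry.get_obs(); p=optics.snapshot('wrist'); T=np.asarray(p['T_tool_cam'])
    Rt=quatR(o['orientation']);Rc=Rt@T[:3,:3];tc=Rt@T[:3,3]+np.asarray(o['eef_pos'])
    p['R']=Rc.T;p['t']=-Rc.T@tc; return p   # same dict, so the networks accept it
def onplane(p,uv,z):
    s=und(p,uv);R=np.asarray(p['R']);d=R.T@[s[0],s[1],1];c=-R.T@np.asarray(p['t']);return c+d*(z-c[2])/d[2]
def ray(p,uv):
    s=und(p,uv);R=np.asarray(p['R']);d=R.T@[s[0],s[1],1];return -R.T@np.asarray(p['t']),d/np.linalg.norm(d)
E
python3 - <<'E'
from h import *
print({k:np.round(v,3) if not isinstance(v,dict) else v for k,v in telemetry.get_obs().items()})
names='bottle_large bottle_medium bottle_small stand_large stand_medium stand_small canister_a glass_box'.split()
for c in ('scene','top'):
    p=optics.snapshot(c);save(c,p);print(c,'cam at',np.round(-np.asarray(p['R']).T@p['t']))
    for n in names:
        for r in finder.tip_of(n,p)[:5]:
            print(c,n,np.round(r['position']),round(r['confidence'],2),np.round(proj(p,r['position'])))
E
```

```text
{'clock': np.float64(0.0), 'joint_positions': array([-1.425,  0.131,  1.489, -0.   ,  1.523, -0.085]), 'dq': array([ 0.001,  0.   ,  0.001,  0.001, -0.001,  0.002]), 'effort': array([-2.0000e-03, -5.6940e+01, -5.0055e+01, -0.0000e+00,  1.4000e-02,
       -0.0000e+00]), 'eef_pos': array([ 137.177, -583.551,  241.232]), 'orientation': array([-0.001,  0.993,  0.115, -0.   ]), 'contact_force': array([-1.004,  0.057, -0.121]), 'ft_torque': array([ 0.061,  0.023, -0.008]), 'finger_force': np.float64(0.0), 'gripper_width': np.float64(1.001)}
scene cam at [  59.  995. 1234.]
scene bottle_large [602. 255.   2.] 0.74 [237. 265.]
scene bottle_large [435. 457.   3.] 0.65 [250. 347.]
scene bottle_large [635. 312.   1.] 0.57 [216. 274.]
scene bottle_large [718. 134.   1.] 0.56 [226. 221.]
scene bottle_medium [553. 312.  -4.] 0.78 [241. 287.]
scene bottle_small [444. 377.  -2.] 0.61 [263. 322.]
scene stand_large [ 444. -341.   -1.] 0.74 [370. 161.]
scene stand_medium [ 577. -380.   -1.] 0.73 [339. 142.]
scene stand_medium [417. 124.  -0.] 0.53 [316. 259.]
scene stand_small [429. -81.   1.] 0.47 [34
[... 301 characters left out ...]
e_large [636. 313.   0.] 0.7 [194. 182.]
top bottle_large [436. 456.   1.] 0.64 [142. 250.]
top bottle_large [443. 254.  -2.] 0.52 [213. 250.]
top bottle_large [602. 256.  -4.] 0.5 [214. 194.]
top bottle_large [718. 132.  -2.] 0.48 [258. 154.]
top bottle_medium [552. 317.   1.] 0.45 [192. 211.]
top bottle_medium [446. 254.  -3.] 0.39 [213. 248.]
top bottle_small [446. 377.   1.] 0.57 [170. 248.]
top stand_large [ 445. -335.   -0.] 0.71 [420. 253.]
top stand_medium [ 573. -386.    1.] 0.89 [439. 209.]
top stand_small [429. -84.  -1.] 0.49 [332. 257.]
top canister_a [422. 118.  -4.] 0.67 [260. 258.]
top canister_a [570. 168.  -0.] 0.62 [244. 206.]
top glass_box [667. 224.  -0.] 0.6 [225. 171.]
```

View pics/scene.png

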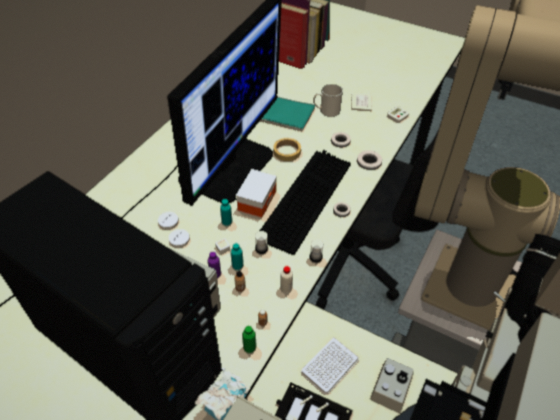

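View pics/top.png

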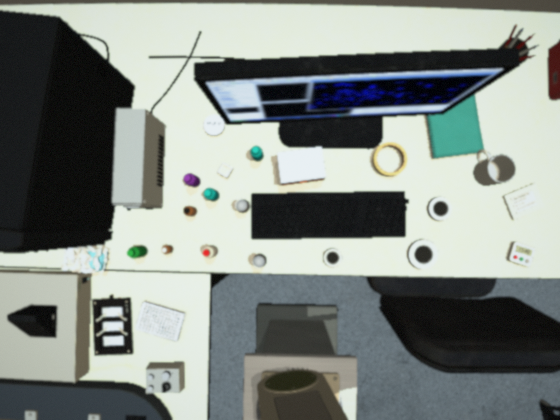

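The scene view shows the red-capped white bottle near (287,280), the brown one with a black cap near (240,282), and the small brown one with a white cap near (263,318). The stands are near (369,160), (341,140) and (342,210). In the top view the bottles are at (208,251), (190,211) and (168,249), and the stands at (421,253), (438,208) and (332,257). Turquoise, purple and green bottles are decoys.

```bash
python3 - <<'E'
from h import *
guess=dict(bottle_large=(443,254,47),bottle_medium=(553,315,36),bottle_small=(445,377,27),stand_large=(445,-338,9),stand_medium=(575,-383,9),stand_small=(429,-82,9))
S=optics.snapshot('scene');T=optics.snapshot('top')
for n,g in guess.items():
    rays=[];uv=[]
    for p in (S,T):
        e=proj(p,g);best=None
        for r in finder.silhouettes(n,p):
            v,u=np.nonzero(r['pixels']);c=np.array([(u.min()+u.max())/2,(v.min()+v.max())/2])
            if np.linalg.norm(c-e)<14 and (best is None): best=c
        uv.append(best)
        if best is not None: rays.append(ray(p,best))
    if len(rays)==2:
        A=sum(np.eye(3)-np.outer(d,d) for _,d in rays);b=sum((np.eye(3)-np.outer(d,d))@c for c,d in rays)
        X=np.linalg.solve(A,b);gap=[round(np.linalg.norm(np.cross(d,X-c)),1) for c,d in rays]
        print(n,np.round(X,1),gap)
    else: print(n,uv,[np.round(proj(p,g)) for p in (S,T)])
for nm,p,uv in (('tower base right corner',T,(133,92)),('tower near',T,(107,245)),('box edge',T,(165,110)),('box corner',T,(160,207)),('tower front foot',S,(218,395)),('keyboard r',T,(406,237))): print(nm,np.round(onplane(p,uv,0)))
w=wrist();print(np.round(w['T_tool_cam'],3),w['intrinsics'])
E
```

```text
bottle_large [441.5 255.   42.8] [np.float64(1.4), np.float64(1.4)]
bottle_medium [551.4 316.6  29.9] [np.float64(1.3), np.float64(1.3)]
bottle_small [array([262., 318.]), None] [array([262., 316.]), array([167., 248.])]
stand_large [array([369.5, 159.5]), None] [array([369., 159.]), array([422., 253.])]
stand_medium [ 573.5 -383.4   10.2] [np.float64(1.1), np.float64(1.1)]
stand_small [430.7 -83.6   7. ] [np.float64(0.6), np.float64(0.6)]
tower base right corner [895. 502.   0.]
tower near [449. 559.   0.]
box edge [842. 405.   0.]
box corner [561. 409.   0.]
tower front foot [436. 599.   0.]
keyboard r [ 490. -294.    0.]
[[-1.00000e-03 -9.66000e-01 -2.59000e-01  6.49950e+01]
 [ 1.00000e+00 -1.00000e-03 -0.00000e+00 -2.43000e-01]
 [-0.00000e+00 -2.59000e-01  9.66000e-01 -1.30732e+02]
 [ 0.00000e+00  0.00000e+00  0.00000e+00  1.00000e+00]] [[312.66787987   0.         277.25189723]
 [  0.         312.66787987 211.30879707]
 [  0.           0.           1.        ]]
```

Request:
move_arm(
  plan=[
    {"grip": 0, "xyz": [30, -14, 0], "twist": [0, 0, 0]},
    {"grip": 0, "xyz": [30, -14, 0], "twist": [0, 0, 0]},
    {"grip": 0, "xyz": [30, -14, 0], "twist": [0, 0, 0]},
    {"grip": 0, "xyz": [30, -14, 0], "twist": [0, 0, 0]},
    {"grip": 0, "xyz": [30, -14, 0], "twist": [0, 0, 0]},
  ],
)

```text
clock: 2.07
eef_pos: [268.2, -480.6, 242.4]
orientation: [0.0, 0.993, 0.115, 0.0]
contact_force: [-0.0, 0.3, -0.3]
gripper_width: 0.997
finger_force: 0.0
```

Request:
move_arm(
  plan=[
    {"grip": 0, "xyz": [30, -14, 0], "twist": [0, 0, 0]},
    {"grip": 0, "xyz": [30, -14, 0], "twist": [0, 0, 0]},
    {"grip": 0, "xyz": [30, -14, 0], "twist": [0, 0, 0]},
    {"grip": 0, "xyz": [30, -14, 0], "twist": [0, 0, 0]},
    {"grip": 0, "xyz": [30, -14, 0], "twist": [0, 0, 0]},
  ],
)

```text
clock: 2.48
eef_pos: [398.4, -378.0, 242.5]
orientation: [0.0, 0.993, 0.115, 0.0]
contact_force: [0.9, -0.2, -0.3]
gripper_width: 1.001
finger_force: 0.0
```

Request:
move_arm(
  plan=[
    {"grip": 0, "xyz": [13, -36, 0], "twist": [0, 0, 0]},
    {"grip": 0, "xyz": [13, -36, 0], "twist": [0, 0, 0]},
    {"grip": 0, "xyz": [13, -36, 0], "twist": [0, 0, 0]},
    {"grip": 0, "xyz": [13, -36, 0], "twist": [0, 0, 0]},
    {"grip": 0, "xyz": [13, -36, 0], "twist": [0, 0, 0]},
  ],
)

```text
clock: 2.9
eef_pos: [419.3, -187.4, 242.4]
orientation: [0.0, 0.993, 0.115, 0.0]
contact_force: [0.6, 0.3, 0.2]
gripper_width: 1.0
finger_force: 0.0
```

Request:
move_arm(
  plan=[
    {"grip": 0, "xyz": [13, -36, 0], "twist": [0, 0, 0]},
    {"grip": 0, "xyz": [13, -36, 0], "twist": [0, 0, 0]},
    {"grip": 0, "xyz": [13, -36, 0], "twist": [0, 0, 0]},
    {"grip": 0, "xyz": [13, -36, 0], "twist": [0, 0, 0]},
    {"grip": 0, "xyz": [13, -36, 0], "twist": [0, 0, 0]},
  ],
)

```text
clock: 3.32
eef_pos: [441.4, 2.8, 242.7]
orientation: [0.0, 0.993, 0.115, 0.001]
contact_force: [0.9, -0.8, -0.2]
gripper_width: 1.0
finger_force: 0.0
```

Request:
move_arm(
  plan=[
    {"grip": 0, "xyz": [5.5, -25, 0], "twist": [0, 0, 0]},
    {"grip": 0, "xyz": [5.5, -25, 0], "twist": [0, 0, 0]},
    {"grip": 0, "xyz": [5.5, -25, 0], "twist": [0, 0, 0]},
    {"grip": 0, "xyz": [5.5, -25, 0], "twist": [0, 0, 0]},
    {"grip": 0, "xyz": [5.5, -25, 0], "twist": [0, 0, 0]},
  ],
)

```text
clock: 3.73
eef_pos: [439.5, 130.4, 242.5]
orientation: [0.0, 0.993, 0.115, 0.0]
contact_force: [-0.3, -0.5, -0.4]
gripper_width: 1.003
finger_force: 0.0
```

Request:
move_arm(
  plan=[
    {"grip": 0, "xyz": [5.5, -25, 8], "twist": [0, 0, 0]},
    {"grip": 0, "xyz": [5.5, -25, 8], "twist": [0, 0, 0]},
    {"grip": 0, "xyz": [5.5, -25, 8], "twist": [0, 0, 0]},
    {"grip": 0, "xyz": [5.5, -25, 8], "twist": [0, 0, 0]},
    {"grip": 0, "xyz": [5.5, -25, 8], "twist": [0, 0, 0]},
  ],
)

```text
clock: 4.15
eef_pos: [437.7, 258.3, 202.1]
orientation: [-0.0, 0.993, 0.115, 0.0]
contact_force: [0.1, 0.1, 0.0]
gripper_width: 0.999
finger_force: 0.0
```

```bash
cat >> h.py <<'E'
def look(name,guess,zc,pic=None,k=3):
    """wrist look: network origin estimates near guess, silhouette centre on plane zc, and offset in tool axes"""
    o=telemetry.get_obs();w=wrist();
    if pic: save(pic,w)
    Rt=quatR(o['orientation']);P=np.asarray(o['eef_pos'])
    for f in (finder.tip_of,finder.spot_in):
        for r in f(name,w)[:k]:
            X=np.asarray(r['position'])
            if np.linalg.norm(X[:2]-guess[:2])<60: print(f.__name__,np.round(X,1),round(r['confidence'],2),'tool off',np.round(Rt.T@(X-P),1),np.round(proj(w,X)))
    for r in finder.silhouettes(name,w)[:k]:
        v,u=np.nonzero(r['pixels'])
        if len(u)<20: continue
        (cx,cy),(a,b),_=cv2.fitEllipse(cv2.findNonZero(cv2.Canny((r['pixels']*255).astype(np.uint8),50,150)))
        X=onplane(w,((u.min()+u.max())/2,(v.min()+v.max())/2),zc)
        if np.linalg.norm(X[:2]-guess[:2])<80:
            print('sil box',u.min(),u.max(),v.min(),v.max(),'centre@z',zc,np.round(X,1),'ellipse ctr',np.round(onplane(w,(cx,cy),zc),1),np.round((a,b)),round(r['confidence'],2),'tool off',np.round(Rt.T@(X-P),1))
    print('TCP',np.round(P,1));return w
E
python3 - <<'E'
from h import *
look('bottle_large',(442,255),47,'w1')
look('bottle_medium',(552,316),36);look('bottle_small',(445,377),27)
E
```

```text
call [439.9 257.   -1.9] 0.89 tool off [  1.7   1.8 204. ] [279. 188.]
call [446.9 255.3  77. ] 0.81 tool off [  8.2   5.1 125.1] [284. 198.]
sil box 263 301 171 220 centre@z 47 [442.3 255.1  47. ] ellipse ctr [441.8 255.8  47. ] [39. 49.] 0.66 tool off [  3.7   4.2 155.1]
TCP [437.7 258.3 202.1]
call [5.506e+02 3.131e+02 5.000e-01] 0.78 tool off [123.2 -28.3 201.3] [248.  65.]
call [547.6 306.1  56.1] 0.93 tool off [118.6 -22.2 145.7] [250.  58.]
sil box 224 260 32 76 centre@z 36 [552.8 315.9  36. ] ellipse ctr [552.8 316.   36. ] [35. 46.] 0.88 tool off [126.  -30.6 165.8]
TCP [437.4 257.3 201.9]
call [4.432e+02 3.771e+02 1.000e-01] 0.8 tool off [  32.1 -116.5  202.8] [167. 160.]
call [444.7 371.8  42.2] 0.6 tool off [  32.4 -111.   160.7] [157. 164.]
sil box 138 177 147 175 centre@z 27 [444.5 377.4  27. ] ellipse ctr [444.7 377.7  27. ] [28. 41.] 0.73 tool off [  33.5 -116.5  175.9]
TCP [438.3 256.3 202.8]
```

View pics/w1.png

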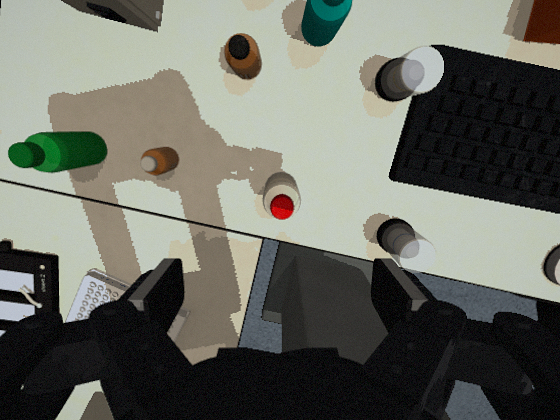

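Request:
move_arm(
  plan=[
    {"grip": 0, "xyz": [1, 1, 20], "twist": [0, 0, 0]},
    {"grip": 0, "xyz": [1, 1, 25], "twist": [0, 0, 0]},
    {"grip": 0, "xyz": [1, 1, 30], "twist": [0, 0, 0]},
    {"grip": 0, "xyz": [0, 0, 30], "twist": [0, 0, 0]},
    {"grip": 0, "xyz": [0, 0, 20], "twist": [0, 0, 0]},
  ],
)

```text
clock: 5.17
eef_pos: [440.3, 253.8, 74.6]
orientation: [0.0, 0.993, 0.115, -0.001]
contact_force: [-0.7, 0.2, -0.7]
gripper_width: 1.0
finger_force: 0.0
```

Request:
move_arm(
  plan=[
    {"grip": 0, "xyz": [0, 0, 20], "twist": [0, 0, 0]},
    {"grip": 0, "xyz": [0, 0, 12], "twist": [0, 0, 0]},
    {"grip": 0, "xyz": [0, 0, 5], "twist": [0, 0, 0]},
    {"grip": 0.3, "xyz": [0, 0, 0], "twist": [0, 0, 0]},
    {"grip": 1, "xyz": [0, 0, 0], "twist": [0, 0, 0]},
  ],
)

```text
clock: 5.58
eef_pos: [442.1, 254.9, 41.2]
orientation: [-0.0, 0.993, 0.115, 0.0]
contact_force: [1.1, 0.2, 0.4]
gripper_width: 0.753
finger_force: 0.0
```

Request:
move_arm(
  plan=[
    {"grip": 1, "xyz": [0, 0, 0], "twist": [0, 0, 0]},
    {"grip": 1, "xyz": [0, 0, 0], "twist": [0, 0, 0]},
    {"grip": 1, "xyz": [0, 0, 0], "twist": [0, 0, 0]},
    {"grip": 1, "xyz": [0, 0, 0], "twist": [0, 0, 0]},
    {"grip": 1, "xyz": [0, 0, 0], "twist": [0, 0, 0]},
  ],
)

```text
clock: 6.0
eef_pos: [442.6, 255.3, 41.9]
orientation: [-0.0, 0.993, 0.115, 0.001]
contact_force: [-0.9, 0.2, 6.3]
gripper_width: 0.382
finger_force: 59.2
```

The wrist view shows the red-capped bottle at (283,200), medium at (243,55), small at (160,160), and the canisters at (405,75) and (400,240). The grip is good, about 32 mm wide with 59 N, so I'll lift and carry it.

Request:
move_arm(
  plan=[
    {"grip": 1, "xyz": [0, 0, -10], "twist": [0, 0, 0]},
    {"grip": 1, "xyz": [0, 0, -25], "twist": [0, 0, 0]},
    {"grip": 1, "xyz": [0, 0, -35], "twist": [0, 0, 0]},
    {"grip": 1, "xyz": [0, 0, -40], "twist": [0, 0, 0]},
    {"grip": 1, "xyz": [0, 0, -30], "twist": [0, 0, 0]},
  ],
)

```text
clock: 6.42
eef_pos: [441.7, 254.9, 184.0]
orientation: [-0.0, 0.993, 0.115, 0.001]
contact_force: [0.9, 0.6, -1.0]
gripper_width: 0.39
finger_force: 59.6
```

Request:
move_arm(
  plan=[
    {"grip": 1, "xyz": [-10, 29, 0], "twist": [0, 0, 0]},
    {"grip": 1, "xyz": [-10, 29, 0], "twist": [0, 0, 0]},
    {"grip": 1, "xyz": [-10, 29, 0], "twist": [0, 0, 0]},
    {"grip": 1, "xyz": [-10, 29, 0], "twist": [0, 0, 0]},
    {"grip": 1, "xyz": [-10, 29, 0], "twist": [0, 0, 0]},
  ],
)

```text
clock: 6.83
eef_pos: [425.5, 101.0, 181.1]
orientation: [0.0, 0.993, 0.115, 0.0]
contact_force: [1.3, 0.7, -1.0]
gripper_width: 0.383
finger_force: 59.7
```

Request:
move_arm(
  plan=[
    {"grip": 1, "xyz": [-10, 29, 0], "twist": [0, 0, 0]},
    {"grip": 1, "xyz": [-10, 29, 0], "twist": [0, 0, 0]},
    {"grip": 1, "xyz": [-10, 29, 0], "twist": [0, 0, 0]},
    {"grip": 1, "xyz": [-10, 29, 0], "twist": [0, 0, 0]},
    {"grip": 1, "xyz": [-10, 29, 0], "twist": [0, 0, 0]},
  ],
)

```text
clock: 7.25
eef_pos: [410.0, -51.8, 181.1]
orientation: [0.0, 0.993, 0.115, 0.0]
contact_force: [1.1, -0.1, -0.5]
gripper_width: 0.384
finger_force: 59.7
```

Request:
move_arm(
  plan=[
    {"grip": 1, "xyz": [-10, 29, 0], "twist": [0, 0, 0]},
    {"grip": 1, "xyz": [-10, 29, 0], "twist": [0, 0, 0]},
    {"grip": 1, "xyz": [-10, 29, 0], "twist": [0, 0, 0]},
    {"grip": 1, "xyz": [-10, 29, 0], "twist": [0, 0, 0]},
    {"grip": 1, "xyz": [-10, 29, 0], "twist": [0, 0, 0]},
  ],
)

```text
clock: 7.67
eef_pos: [394.4, -204.5, 181.1]
orientation: [0.0, 0.993, 0.115, 0.0]
contact_force: [0.5, 0.5, 0.1]
gripper_width: 0.385
finger_force: 59.7
```

Request:
move_arm(
  plan=[
    {"grip": 1, "xyz": [-10, 29, 0], "twist": [0, 0, 0]},
    {"grip": 1, "xyz": [-10, 29, 0], "twist": [0, 0, 0]},
    {"grip": 1, "xyz": [-10, 29, 0], "twist": [0, 0, 0]},
    {"grip": 1, "xyz": [-10, 29, 0], "twist": [0, 0, 0]},
    {"grip": 1, "xyz": [-10, 25, 0], "twist": [0, 0, 0]},
  ],
)

```text
clock: 8.08
eef_pos: [378.0, -353.6, 181.1]
orientation: [0.0, 0.993, 0.115, 0.0]
contact_force: [0.7, 0.2, -0.3]
gripper_width: 0.389
finger_force: 59.7
```

```bash
python3 - <<'E'
from h import *
look('stand_large',(445,-338),9,'w2')
look('stand_medium',(574,-383),9)
print(telemetry.get_obs()['gripper_width'])
E
```

```text
call [ 447.8 -339.7   -3.2] 0.7 tool off [ 71.1   2.3 184.3] [280. 121.]
call [ 448.  -338.1   11. ] 0.83 tool off [ 71.6   0.8 170.1] [278. 120.]
sil box 232 322 75 168 centre@z 9 [ 446.5 -337.2    9. ] ellipse ctr [ 446.3 -337.4    9. ] [91. 94.] 0.75 tool off [ 70.3  -0.4 172.1]
TCP [ 378.  -353.6  181.1]
call [ 546.1 -388.5   16.1] 0.58 tool off [155.3  73.8 164.5] [366.  14.]
sil box 330 405 0 29 centre@z 9 [ 548.9 -390.9    9. ] ellipse ctr [ 573.3 -384.9    9. ] [ 82. 101.] 0.86 tool off [157.4  76.7 171.6]
TCP [ 378.1 -352.   180.6]
0.37885024309003174
```

View pics/w2.png

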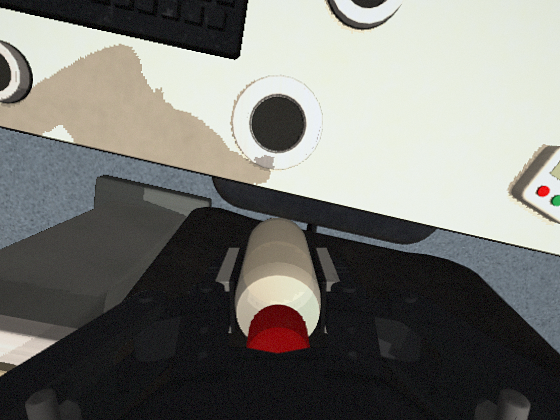

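The stand's dark recess is at (277,122) with the held bottle clear of it, so it measures 70 mm ahead in tool x.

Request:
move_arm(
  plan=[
    {"grip": 1, "xyz": [20, 0, 10], "twist": [0, 0, 0]},
    {"grip": 1, "xyz": [20, 0, 20], "twist": [0, 0, 0]},
    {"grip": 1, "xyz": [20, 0, 20], "twist": [0, 0, 0]},
    {"grip": 1, "xyz": [10.5, 0, 20], "twist": [0, 0, 0]},
    {"grip": 1, "xyz": [0, 0, 20], "twist": [0, 0, 0]},
  ],
)

```text
clock: 8.9
eef_pos: [449.5, -334.1, 90.0]
orientation: [0.0, 0.993, 0.117, 0.001]
contact_force: [-0.1, 0.0, -1.3]
gripper_width: 0.383
finger_force: 59.9
```

Request:
move_arm(
  plan=[
    {"grip": 1, "xyz": [0, 0, 18], "twist": [0, 0, 0]},
    {"grip": 1, "xyz": [0, 0, 10], "twist": [0, 0, 0]},
    {"grip": 1, "xyz": [0, 0, 6], "twist": [0, 0, 0]},
    {"grip": 1, "xyz": [0, 0, 4], "twist": [0, 0, 0]},
    {"grip": 1, "xyz": [0, 0, 2], "twist": [0, 0, 0]},
  ],
)

```text
clock: 9.32
eef_pos: [447.4, -335.7, 50.6]
orientation: [0.0, 0.993, 0.115, 0.0]
contact_force: [0.4, 0.5, -0.4]
gripper_width: 0.384
finger_force: 59.9
```

Request:
move_arm(
  plan=[
    {"grip": 1, "xyz": [0, 0, 1], "twist": [0, 0, 0]},
    {"grip": 1, "xyz": [0, 0, 1], "twist": [0, 0, 0]},
    {"grip": 1, "xyz": [0, 0, 1], "twist": [0, 0, 0]},
    {"grip": 1, "xyz": [0, 0, 0.5], "twist": [0, 0, 0]},
    {"grip": 1, "xyz": [0, 0, 0], "twist": [0, 0, 0]},
  ],
)

```text
clock: 9.73
eef_pos: [447.3, -335.8, 47.1]
orientation: [0.0, 0.993, 0.115, 0.0]
contact_force: [0.1, 0.5, -1.0]
gripper_width: 0.382
finger_force: 59.9
```

Request:
move_arm(
  plan=[
    {"grip": 1, "xyz": [0, 0.5, 0.5], "twist": [0, 0, 0]},
    {"grip": 1, "xyz": [0, 0.5, 0.4], "twist": [0, 0, 0]},
    {"grip": 1, "xyz": [0, 0, 0.3], "twist": [0, 0, 0]},
    {"grip": 1, "xyz": [0, 0, 0.2], "twist": [0, 0, 0]},
    {"grip": 1, "xyz": [0, 0, 0], "twist": [0, 0, 0]},
  ],
)

```text
clock: 10.15
eef_pos: [447.5, -336.7, 45.9]
orientation: [0.0, 0.993, 0.115, 0.0]
contact_force: [-1.5, 1.4, 5.8]
gripper_width: 0.385
finger_force: 60.2
```

Light contact, so it's seated. I'll release, lift and head for the medium bottle.

Request:
move_arm(
  plan=[
    {"grip": 0.5, "xyz": [0, 0, 0], "twist": [0, 0, 0]},
    {"grip": 0.3, "xyz": [0, 0, 0], "twist": [0, 0, 0]},
    {"grip": 0.2, "xyz": [0, 0, 0], "twist": [0, 0, 0]},
    {"grip": 0.1, "xyz": [0, 0, 0], "twist": [0, 0, 0]},
    {"grip": 0.1, "xyz": [0, 0, -2], "twist": [0, 0, 0]},
  ],
)

```text
clock: 10.57
eef_pos: [447.1, -336.3, 46.9]
orientation: [-0.0, 0.993, 0.115, -0.0]
contact_force: [-0.7, 0.2, -0.1]
gripper_width: 0.9
finger_force: 0.0
```

Request:
move_arm(
  plan=[
    {"grip": 0.1, "xyz": [0, 0, -10], "twist": [0, 0, 0]},
    {"grip": 0.1, "xyz": [0, 0, -30], "twist": [0, 0, 0]},
    {"grip": 0.1, "xyz": [0, 0, -40], "twist": [0, 0, 0]},
    {"grip": 0.1, "xyz": [0, 0, -40], "twist": [0, 0, 0]},
    {"grip": 0.1, "xyz": [0, 0, -30], "twist": [0, 0, 0]},
  ],
)

```text
clock: 10.98
eef_pos: [448.0, -337.1, 202.0]
orientation: [0.001, 0.993, 0.115, 0.001]
contact_force: [0.6, -0.6, 0.2]
gripper_width: 0.903
finger_force: 0.0
```

```bash
python3 - <<'E'
from h import *
look('bottle_large',(447,-337),50,'w3')
E
```

```text
call [ 446.2 -337.7    3.3] 0.69 tool off [ -2.3  -0.4 198.7] [277. 192.]
call [ 452.3 -338.3   78.7] 0.84 tool off [  3.7   1.8 123.3] [280. 204.]
sil box 257 295 177 226 centre@z 50 [ 446.8 -336.4   50. ] ellipse ctr [ 446.6 -336.7   50. ] [38. 50.] 0.87 tool off [ -1.3  -1.4 152. ]
TCP [ 448.  -337.1  202. ]
```

View pics/w3.png

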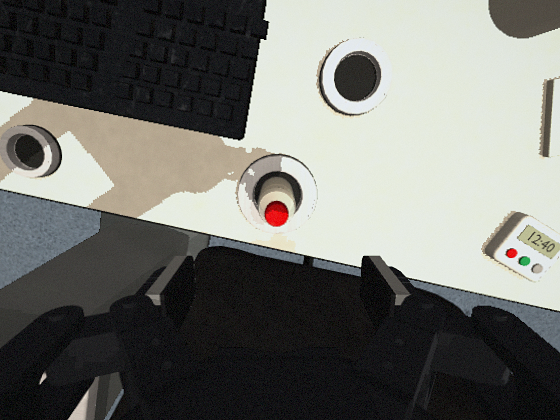

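The large bottle stands upright in its recess at (277,195). The medium stand is at (355,76) and the small one at (30,150). On to the medium bottle.

Request:
move_arm(
  plan=[
    {"grip": 0.3, "xyz": [15, -36, 0], "twist": [0, 0, 0]},
    {"grip": 0.3, "xyz": [15, -36, 0], "twist": [0, 0, 0]},
    {"grip": 0.3, "xyz": [15, -36, 0], "twist": [0, 0, 0]},
    {"grip": 0.3, "xyz": [15, -36, 0], "twist": [0, 0, 0]},
    {"grip": 0.3, "xyz": [15, -36, 0], "twist": [0, 0, 0]},
  ],
)

```text
clock: 11.6
eef_pos: [477.9, -142.1, 195.4]
orientation: [-0.001, 0.993, 0.115, -0.001]
contact_force: [1.1, -0.1, -0.2]
gripper_width: 0.701
finger_force: 0.0
```

Request:
move_arm(
  plan=[
    {"grip": 0.3, "xyz": [15, -36, 0], "twist": [0, 0, 0]},
    {"grip": 0.3, "xyz": [15, -36, 0], "twist": [0, 0, 0]},
    {"grip": 0.3, "xyz": [15, -36, 0], "twist": [0, 0, 0]},
    {"grip": 0.3, "xyz": [15, -36, 0], "twist": [0, 0, 0]},
    {"grip": 0.3, "xyz": [15, -36, 0], "twist": [0, 0, 0]},
  ],
)

```text
clock: 12.02
eef_pos: [509.7, 50.1, 195.5]
orientation: [-0.0, 0.993, 0.115, -0.002]
contact_force: [0.2, -0.4, 0.8]
gripper_width: 0.701
finger_force: 0.0
```

Request:
move_arm(
  plan=[
    {"grip": 0.3, "xyz": [15, -36, 0], "twist": [0, 0, 0]},
    {"grip": 0.3, "xyz": [15, -36, 0], "twist": [0, 0, 0]},
    {"grip": 0.3, "xyz": [15, -36, 0], "twist": [0, 0, 0]},
    {"grip": 0.3, "xyz": [15, -36, 0], "twist": [0, 0, 0]},
    {"grip": 0.3, "xyz": [15, -36, 0], "twist": [0, 0, 0]},
  ],
)

```text
clock: 12.43
eef_pos: [541.6, 242.2, 195.2]
orientation: [0.0, 0.993, 0.115, -0.002]
contact_force: [0.9, -0.3, 1.1]
gripper_width: 0.699
finger_force: 0.0
```

Request:
move_arm(
  plan=[
    {"grip": 0.3, "xyz": [8, -24, 0], "twist": [0, 0, 0]},
    {"grip": 0.3, "xyz": [7, -18, 0], "twist": [0, 0, 0]},
    {"grip": 0.3, "xyz": [5, -14, 5], "twist": [0, 0, 0]},
    {"grip": 0.3, "xyz": [4, -10, 5], "twist": [0, 0, 0]},
    {"grip": 0.3, "xyz": [2, -5, 5], "twist": [0, 0, 0]},
  ],
)

```text
clock: 12.85
eef_pos: [550.9, 316.5, 180.1]
orientation: [0.0, 0.993, 0.116, -0.001]
contact_force: [0.4, 0.4, 0.1]
gripper_width: 0.702
finger_force: 0.0
```

```bash
python3 - <<'E'
from h import *
w=look('bottle_medium',(552,316),36,'w4')
for r in finder.tip_of('bottle_large',w): print(np.round(r['position']),round(r['confidence'],2))
print(np.round(telemetry.get_obs()['joint_positions'],2))
E
```

```text
call [553.1 312.9  -0.9] 0.78 tool off [  1.8   3.9 181. ] [281. 192.]
call [559.9 311.3  52.9] 0.68 tool off [  7.9   7.1 127.2] [286. 198.]
sil box 262 295 179 219 centre@z 36 [553.5 316.2  36. ] ellipse ctr [553.1 316.6  36. ] [33. 42.] 0.82 tool off [  2.8   0.9 144.1]
TCP [550.9 316.5 180.1]
[716. 135.   2.] 0.91
[601. 261.  -5.] 0.75
[ 0.44  0.26  1.45 -0.    1.43  1.78]
```

View pics/w4.png

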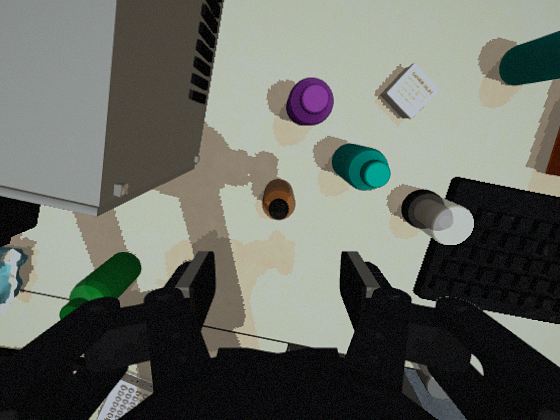

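The medium bottle is at (279,200), with the turquoise decoy at (360,165) beside it but clear of the half-closed fingers. Descending.

Request:
move_arm(
  plan=[
    {"grip": 0.3, "xyz": [1, 0.5, 25], "twist": [0, 0, 0]},
    {"grip": 0.3, "xyz": [1, 0.5, 30], "twist": [0, 0, 0]},
    {"grip": 0.3, "xyz": [0.5, 0, 30], "twist": [0, 0, 0]},
    {"grip": 0.3, "xyz": [0, 0, 25], "twist": [0, 0, 0]},
    {"grip": 0.3, "xyz": [0, 0, 15], "twist": [0, 0, 0]},
  ],
)

```text
clock: 13.52
eef_pos: [553.3, 313.3, 54.4]
orientation: [0.001, 0.993, 0.114, -0.002]
contact_force: [-0.6, -0.1, -0.1]
gripper_width: 0.702
finger_force: 0.0
```

Request:
move_arm(
  plan=[
    {"grip": 0.3, "xyz": [0, 0, 12], "twist": [0, 0, 0]},
    {"grip": 0.3, "xyz": [0, 0, 7], "twist": [0, 0, 0]},
    {"grip": 0.3, "xyz": [0, 0, 3], "twist": [0, 0, 0]},
    {"grip": 0.5, "xyz": [0, 0, 0], "twist": [0, 0, 0]},
    {"grip": 1, "xyz": [0, 0, 0], "twist": [0, 0, 0]},
  ],
)

```text
clock: 13.93
eef_pos: [555.6, 315.5, 36.8]
orientation: [-0.0, 0.993, 0.115, 0.001]
contact_force: [1.1, -0.3, -0.6]
gripper_width: 0.426
finger_force: 0.0
```

Request:
move_arm(
  plan=[
    {"grip": 1, "xyz": [0, 0, 0], "twist": [0, 0, 0]},
    {"grip": 1, "xyz": [0, 0, 0], "twist": [0, 0, 0]},
    {"grip": 1, "xyz": [0, 0, 0], "twist": [0, 0, 0]},
    {"grip": 1, "xyz": [0, 0, 0], "twist": [0, 0, 0]},
    {"grip": 1, "xyz": [0, 0, 0], "twist": [0, 0, 0]},
  ],
)

```text
clock: 14.35
eef_pos: [555.8, 315.8, 37.2]
orientation: [-0.0, 0.993, 0.115, 0.001]
contact_force: [-0.5, 0.0, 5.4]
gripper_width: 0.318
finger_force: 59.3
```

Request:
move_arm(
  plan=[
    {"grip": 1, "xyz": [0, 0, -10], "twist": [0, 0, 0]},
    {"grip": 1, "xyz": [0, 0, -25], "twist": [0, 0, 0]},
    {"grip": 1, "xyz": [0, 0, -40], "twist": [0, 0, 0]},
    {"grip": 1, "xyz": [0, 0, -40], "twist": [0, 0, 0]},
    {"grip": 1, "xyz": [0, 0, -35], "twist": [0, 0, 0]},
  ],
)

```text
clock: 14.77
eef_pos: [554.5, 315.2, 188.4]
orientation: [-0.0, 0.993, 0.115, 0.0]
contact_force: [1.6, 0.1, -0.4]
gripper_width: 0.32
finger_force: 59.1
```

Request:
move_arm(
  plan=[
    {"grip": 1, "xyz": [-11, 34, 0], "twist": [0, 0, 0]},
    {"grip": 1, "xyz": [-11, 34, 0], "twist": [0, 0, 0]},
    {"grip": 1, "xyz": [-11, 34, 0], "twist": [0, 0, 0]},
    {"grip": 1, "xyz": [-11, 34, 0], "twist": [0, 0, 0]},
    {"grip": 1, "xyz": [-11, 34, 0], "twist": [0, 0, 0]},
  ],
)

```text
clock: 15.18
eef_pos: [539.4, 135.8, 186.1]
orientation: [0.0, 0.993, 0.115, 0.0]
contact_force: [0.7, -0.4, 0.1]
gripper_width: 0.326
finger_force: 59.1
```

Request:
move_arm(
  plan=[
    {"grip": 1, "xyz": [-11, 34, 0], "twist": [0, 0, 0]},
    {"grip": 1, "xyz": [-11, 34, 0], "twist": [0, 0, 0]},
    {"grip": 1, "xyz": [-11, 34, 0], "twist": [0, 0, 0]},
    {"grip": 1, "xyz": [-11, 34, 0], "twist": [0, 0, 0]},
    {"grip": 1, "xyz": [-11, 34, 0], "twist": [0, 0, 0]},
  ],
)

```text
clock: 15.6
eef_pos: [524.8, -42.5, 186.2]
orientation: [0.0, 0.993, 0.115, 0.0]
contact_force: [0.5, -1.1, -0.7]
gripper_width: 0.321
finger_force: 59.1
```

Request:
move_arm(
  plan=[
    {"grip": 1, "xyz": [-11, 34, 0], "twist": [0, 0, 0]},
    {"grip": 1, "xyz": [-11, 34, 0], "twist": [0, 0, 0]},
    {"grip": 1, "xyz": [-11, 34, 0], "twist": [0, 0, 0]},
    {"grip": 1, "xyz": [-11, 34, 0], "twist": [0, 0, 0]},
    {"grip": 1, "xyz": [-11, 34, 0], "twist": [0, 0, 0]},
  ],
)

```text
clock: 16.02
eef_pos: [510.1, -220.6, 186.2]
orientation: [0.0, 0.993, 0.115, 0.0]
contact_force: [0.7, -0.0, 0.0]
gripper_width: 0.32
finger_force: 59.1
```

Request:
move_arm(
  plan=[
    {"grip": 1, "xyz": [-11, 38, 0], "twist": [0, 0, 0]},
    {"grip": 1, "xyz": [-11, 38, 0], "twist": [0, 0, 0]},
    {"grip": 1, "xyz": [-11, 38, 0], "twist": [0, 0, 0]},
    {"grip": 1, "xyz": [-11, 32, 0], "twist": [0, 0, 0]},
    {"grip": 1, "xyz": [-8, 24, 0], "twist": [0, 0, 0]},
  ],
)

```text
clock: 16.43
eef_pos: [497.9, -399.3, 186.0]
orientation: [0.0, 0.993, 0.114, -0.0]
contact_force: [0.3, -0.4, 0.1]
gripper_width: 0.317
finger_force: 59.1
```

```bash
python3 - <<'E'
from h import *
look('stand_medium',(574,-383),9,'w5')
print(telemetry.get_obs()['gripper_width'])
E
```

```text
call [ 574.1 -384.7   -2.3] 0.82 tool off [ 77.6   2.9 188.2] [280. 114.]
call [ 573.7 -381.7   10.7] 0.61 tool off [ 7.790e+01 -1.000e-01  1.752e+02] [277. 113.]
sil box 245 318 73 150 centre@z 9 [ 576.1 -385.1    9. ] ellipse ctr [ 575.5 -385.3    9. ] [73. 78.] 0.84 tool off [ 79.4   3.8 176.9]
TCP [ 497.9 -399.3  186. ]
0.3180007380201032
```

View pics/w5.png

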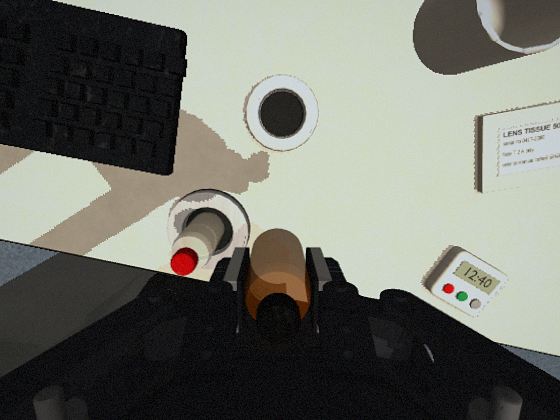

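The medium stand's recess is at (281,112), 79 mm ahead, and the large bottle is still upright at (208,228).

Request:
move_arm(
  plan=[
    {"grip": 1, "xyz": [20, 1, 10], "twist": [0, 0, 0]},
    {"grip": 1, "xyz": [20, 1, 20], "twist": [0, 0, 0]},
    {"grip": 1, "xyz": [20, 0.5, 20], "twist": [0, 0, 0]},
    {"grip": 1, "xyz": [15, 0, 20], "twist": [0, 0, 0]},
    {"grip": 1, "xyz": [5.5, 0, 20], "twist": [0, 0, 0]},
  ],
)

```text
clock: 17.05
eef_pos: [580.3, -377.6, 95.1]
orientation: [-0.0, 0.993, 0.117, 0.001]
contact_force: [-0.6, 0.1, -0.8]
gripper_width: 0.319
finger_force: 59.2
```

Request:
move_arm(
  plan=[
    {"grip": 1, "xyz": [0, 0, 22], "twist": [0, 0, 0]},
    {"grip": 1, "xyz": [0, 0, 14], "twist": [0, 0, 0]},
    {"grip": 1, "xyz": [0, 0, 7], "twist": [0, 0, 0]},
    {"grip": 1, "xyz": [0, 0, 4], "twist": [0, 0, 0]},
    {"grip": 1, "xyz": [0, 0, 2], "twist": [0, 0, 0]},
  ],
)

```text
clock: 17.47
eef_pos: [578.0, -379.9, 46.8]
orientation: [0.0, 0.993, 0.115, 0.0]
contact_force: [-0.9, -0.2, -0.7]
gripper_width: 0.32
finger_force: 59.7
```

Request:
move_arm(
  plan=[
    {"grip": 1, "xyz": [0, 0, 1], "twist": [0, 0, 0]},
    {"grip": 1, "xyz": [0, 0, 1], "twist": [0, 0, 0]},
    {"grip": 1, "xyz": [0, 0, 0.8], "twist": [0, 0, 0]},
    {"grip": 1, "xyz": [0, 0, 0.5], "twist": [0, 0, 0]},
    {"grip": 1, "xyz": [0, 0, 0], "twist": [0, 0, 0]},
  ],
)

```text
clock: 17.88
eef_pos: [577.9, -380.5, 43.3]
orientation: [0.0, 0.993, 0.115, 0.0]
contact_force: [-0.1, -0.2, 0.0]
gripper_width: 0.319
finger_force: 59.7
```

Request:
move_arm(
  plan=[
    {"grip": 1, "xyz": [-0.5, 1.5, 0], "twist": [0, 0, 0]},
    {"grip": 1, "xyz": [-0.5, 1.5, 0.5], "twist": [0, 0, 0]},
    {"grip": 1, "xyz": [0, 0, 0.6], "twist": [0, 0, 0]},
    {"grip": 1, "xyz": [0, 0, 0.5], "twist": [0, 0, 0]},
    {"grip": 1, "xyz": [0, 0, 0.3], "twist": [0, 0, 0]},
  ],
)

```text
clock: 18.3
eef_pos: [577.6, -383.7, 41.3]
orientation: [0.0, 0.993, 0.115, 0.0]
contact_force: [-1.3, 0.4, 2.5]
gripper_width: 0.319
finger_force: 60.1
```

Request:
move_arm(
  plan=[
    {"grip": 1, "xyz": [0, 0, 0.4], "twist": [0, 0, 0]},
    {"grip": 0.5, "xyz": [0, 0, 0], "twist": [0, 0, 0]},
    {"grip": 0.3, "xyz": [0, 0, 0], "twist": [0, 0, 0]},
    {"grip": 0.2, "xyz": [0, 0, 0], "twist": [0, 0, 0]},
    {"grip": 0.2, "xyz": [0, 0, -1], "twist": [0, 0, 0]},
  ],
)

```text
clock: 18.72
eef_pos: [577.4, -383.3, 41.3]
orientation: [-0.0, 0.993, 0.115, -0.0]
contact_force: [0.1, 0.6, 0.4]
gripper_width: 0.804
finger_force: 0.0
```

Request:
move_arm(
  plan=[
    {"grip": 0.2, "xyz": [0, 0, -10], "twist": [0, 0, 0]},
    {"grip": 0.2, "xyz": [0, 0, -30], "twist": [0, 0, 0]},
    {"grip": 0.2, "xyz": [0, 0, -40], "twist": [0, 0, 0]},
    {"grip": 0.2, "xyz": [0, 0, -40], "twist": [0, 0, 0]},
    {"grip": 0.2, "xyz": [0, 0, -30], "twist": [0, 0, 0]},
  ],
)

```text
clock: 19.13
eef_pos: [578.3, -384.0, 196.7]
orientation: [0.001, 0.993, 0.115, 0.001]
contact_force: [0.4, 0.3, 1.0]
gripper_width: 0.798
finger_force: 0.0
```

```bash
python3 - <<'E'
from h import *
look('bottle_medium',(575,-384),40,'w6')
E
```

```text
call [ 574.2 -385.8    3.2] 0.7 tool off [ -4.9   0.2 193.5] [278. 196.]
call [ 581.9 -386.9   57.7] 0.89 tool off [  2.5   3.2 139. ] [281. 201.]
sil box 261 291 183 222 centre@z 40 [ 575.1 -383.8   40. ] ellipse ctr [ 575.1 -383.6   40. ] [32. 41.] 0.59 tool off [ -3.4  -1.4 156.7]
TCP [ 578.3 -384.   196.7]
```

View pics/w6.png

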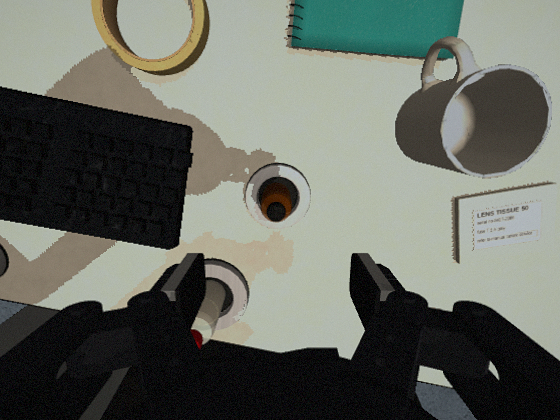

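The medium bottle is upright in its recess at (276,200). On to the small bottle.

Request:
move_arm(
  plan=[
    {"grip": 0.35, "xyz": [2.3, -40, 0], "twist": [0, 0, 0]},
    {"grip": 0.35, "xyz": [2.3, -40, 0], "twist": [0, 0, 0]},
    {"grip": 0.35, "xyz": [2.3, -40, 0], "twist": [0, 0, 0]},
    {"grip": 0.35, "xyz": [2.3, -40, 0], "twist": [0, 0, 0]},
    {"grip": 0.35, "xyz": [2.3, -40, 0], "twist": [0, 0, 0]},
  ],
)

```text
clock: 19.75
eef_pos: [541.2, -184.1, 189.5]
orientation: [-0.001, 0.993, 0.115, -0.002]
contact_force: [-0.2, 0.8, 0.2]
gripper_width: 0.652
finger_force: 0.0
```

Request:
move_arm(
  plan=[
    {"grip": 0.35, "xyz": [2.3, -40, 0], "twist": [0, 0, 0]},
    {"grip": 0.35, "xyz": [2.3, -40, 0], "twist": [0, 0, 0]},
    {"grip": 0.35, "xyz": [2.3, -40, 0], "twist": [0, 0, 0]},
    {"grip": 0.35, "xyz": [2.3, -40, 0], "twist": [0, 0, 0]},
    {"grip": 0.35, "xyz": [2.3, -40, 0], "twist": [0, 0, 0]},
  ],
)

```text
clock: 20.17
eef_pos: [506.5, 12.9, 190.0]
orientation: [-0.0, 0.993, 0.115, -0.001]
contact_force: [0.8, -0.0, 0.6]
gripper_width: 0.654
finger_force: 0.0
```

Request:
move_arm(
  plan=[
    {"grip": 0.35, "xyz": [2.3, -40, 0], "twist": [0, 0, 0]},
    {"grip": 0.35, "xyz": [2.3, -40, 0], "twist": [0, 0, 0]},
    {"grip": 0.35, "xyz": [2.3, -40, 0], "twist": [0, 0, 0]},
    {"grip": 0.35, "xyz": [2.3, -40, 0], "twist": [0, 0, 0]},
    {"grip": 0.35, "xyz": [2.3, -40, 0], "twist": [0, 0, 0]},
  ],
)

```text
clock: 20.58
eef_pos: [472.0, 209.9, 190.1]
orientation: [0.0, 0.993, 0.115, -0.001]
contact_force: [0.5, -0.9, 0.8]
gripper_width: 0.647
finger_force: 0.0
```

Request:
move_arm(
  plan=[
    {"grip": 0.35, "xyz": [2, -40, 0], "twist": [0, 0, 0]},
    {"grip": 0.35, "xyz": [2, -40, 0], "twist": [0, 0, 0]},
    {"grip": 0.35, "xyz": [2, -40, 0], "twist": [0, 0, 0]},
    {"grip": 0.35, "xyz": [2, -32, 0], "twist": [0, 0, 0]},
    {"grip": 0.35, "xyz": [2, -19, 5], "twist": [0, 0, 0]},
  ],
)

```text
clock: 21.0
eef_pos: [442.6, 380.2, 185.8]
orientation: [-0.0, 0.993, 0.116, -0.001]
contact_force: [0.3, -0.1, -0.3]
gripper_width: 0.65
finger_force: 0.0
```

```bash
python3 - <<'E'
from h import *
look('bottle_small',(445,377),27,'w7')
E
```

```text
call [442.8 379.7  -1.4] 0.6 tool off [  0.3   0.6 187.2] [278. 192.]
call [448.9 377.2  42.1] 0.78 tool off [  5.6   4.5 143.7] [283. 196.]
sil box 267 293 181 212 centre@z 27 [444.8 378.4  27. ] ellipse ctr [444.8 378.8  27. ] [27. 32.] 0.85 tool off [  1.9   2.4 158.8]
TCP [442.6 380.2 185.8]
```

View pics/w7.png

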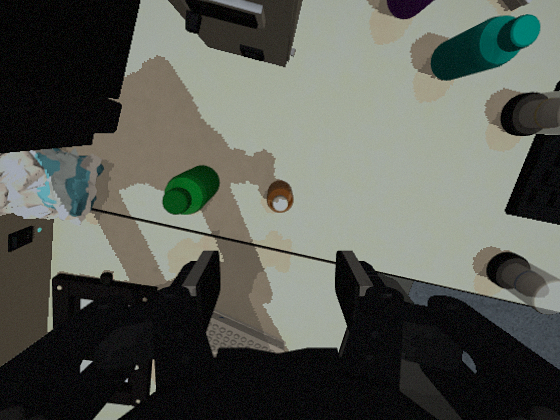

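The small bottle is at (280,198), with the green decoy at (195,187) outside the finger span. Descending.

Request:
move_arm(
  plan=[
    {"grip": 0.35, "xyz": [1, 1, 25], "twist": [0, 0, 0]},
    {"grip": 0.35, "xyz": [0.7, 1, 35], "twist": [0, 0, 0]},
    {"grip": 0.35, "xyz": [0, 0, 35], "twist": [0, 0, 0]},
    {"grip": 0.35, "xyz": [0, 0, 25], "twist": [0, 0, 0]},
    {"grip": 0.35, "xyz": [0, 0, 15], "twist": [0, 0, 0]},
  ],
)

```text
clock: 21.62
eef_pos: [444.8, 372.2, 47.4]
orientation: [0.002, 0.993, 0.114, -0.003]
contact_force: [-0.1, -1.7, 0.2]
gripper_width: 0.649
finger_force: 0.0
```

Request:
move_arm(
  plan=[
    {"grip": 0.35, "xyz": [0, 0, 12], "twist": [0, 0, 0]},
    {"grip": 0.35, "xyz": [0, 0, 7], "twist": [0, 0, 0]},
    {"grip": 0.35, "xyz": [0, 0, 3], "twist": [0, 0, 0]},
    {"grip": 0.35, "xyz": [0, 0, 2], "twist": [0, 0, 0]},
    {"grip": 0.35, "xyz": [0, 0, 0], "twist": [0, 0, 0]},
  ],
)

```text
clock: 22.03
eef_pos: [447.4, 375.8, 28.7]
orientation: [-0.0, 0.993, 0.115, 0.001]
contact_force: [0.6, 0.3, 0.2]
gripper_width: 0.648
finger_force: 0.0
```

Request:
move_arm(
  plan=[
    {"grip": 0.35, "xyz": [-1, -1.5, 1], "twist": [0, 0, 0]},
    {"grip": 0.35, "xyz": [-1, -1.5, 1], "twist": [0, 0, 0]},
    {"grip": 0.35, "xyz": [0, 0, 0], "twist": [0, 0, 0]},
    {"grip": 0.6, "xyz": [0, 0, 0], "twist": [0, 0, 0]},
    {"grip": 1, "xyz": [0, 0, 0], "twist": [0, 0, 0]},
  ],
)

```text
clock: 22.45
eef_pos: [444.1, 378.3, 26.1]
orientation: [-0.0, 0.993, 0.115, 0.0]
contact_force: [-0.1, 0.6, -0.2]
gripper_width: 0.374
finger_force: 0.0
```

Request:
move_arm(
  plan=[
    {"grip": 1, "xyz": [0, 0, 0], "twist": [0, 0, 0]},
    {"grip": 1, "xyz": [0, 0, 0], "twist": [0, 0, 0]},
    {"grip": 1, "xyz": [0, 0, 0], "twist": [0, 0, 0]},
    {"grip": 1, "xyz": [0, 0, 0], "twist": [0, 0, 0]},
    {"grip": 1, "xyz": [0, 0, 0], "twist": [0, 0, 0]},
  ],
)

```text
clock: 22.87
eef_pos: [444.3, 378.3, 26.2]
orientation: [-0.0, 0.993, 0.115, 0.0]
contact_force: [1.1, -0.4, 4.5]
gripper_width: 0.27
finger_force: 58.9
```

Request:
move_arm(
  plan=[
    {"grip": 1, "xyz": [0, 0, -10], "twist": [0, 0, 0]},
    {"grip": 1, "xyz": [0, 0, -25], "twist": [0, 0, 0]},
    {"grip": 1, "xyz": [0, 0, -40], "twist": [0, 0, 0]},
    {"grip": 1, "xyz": [0, 0, -40], "twist": [0, 0, 0]},
    {"grip": 1, "xyz": [0, 0, -35], "twist": [0, 0, 0]},
  ],
)

```text
clock: 23.28
eef_pos: [443.7, 377.8, 178.3]
orientation: [0.0, 0.993, 0.115, -0.0]
contact_force: [-0.3, 0.9, -0.2]
gripper_width: 0.269
finger_force: 58.8
```

Request:
move_arm(
  plan=[
    {"grip": 1, "xyz": [-11, 30, 0], "twist": [0, 0, 0]},
    {"grip": 1, "xyz": [-11, 30, 0], "twist": [0, 0, 0]},
    {"grip": 1, "xyz": [-11, 30, 0], "twist": [0, 0, 0]},
    {"grip": 1, "xyz": [-11, 30, 0], "twist": [0, 0, 0]},
    {"grip": 1, "xyz": [-11, 30, 0], "twist": [0, 0, 0]},
  ],
)

```text
clock: 23.7
eef_pos: [424.0, 218.1, 176.0]
orientation: [0.0, 0.993, 0.115, -0.0]
contact_force: [0.3, 0.0, -0.5]
gripper_width: 0.265
finger_force: 58.8
```

Request:
move_arm(
  plan=[
    {"grip": 1, "xyz": [-11, 30, 0], "twist": [0, 0, 0]},
    {"grip": 1, "xyz": [-11, 30, 0], "twist": [0, 0, 0]},
    {"grip": 1, "xyz": [-11, 30, 0], "twist": [0, 0, 0]},
    {"grip": 1, "xyz": [-11, 30, 0], "twist": [0, 0, 0]},
    {"grip": 1, "xyz": [-11, 30, 0], "twist": [0, 0, 0]},
  ],
)

```text
clock: 24.12
eef_pos: [404.7, 59.5, 176.0]
orientation: [0.0, 0.993, 0.115, -0.0]
contact_force: [0.3, 0.2, 0.3]
gripper_width: 0.269
finger_force: 58.8
```

Request:
move_arm(
  plan=[
    {"grip": 1, "xyz": [-11, 36, 0], "twist": [0, 0, 0]},
    {"grip": 1, "xyz": [-11, 36, 0], "twist": [0, 0, 0]},
    {"grip": 1, "xyz": [-11, 34, 0], "twist": [0, 0, 0]},
    {"grip": 1, "xyz": [-11, 28, 0], "twist": [0, 0, 0]},
    {"grip": 1, "xyz": [-8, 16, 0], "twist": [0, 0, 0]},
  ],
)

```text
clock: 24.53
eef_pos: [388.4, -99.7, 176.2]
orientation: [0.0, 0.993, 0.114, -0.0]
contact_force: [0.1, 0.7, -0.5]
gripper_width: 0.271
finger_force: 58.8
```

```bash
python3 - <<'E'
from h import *
look('stand_small',(430,-83),9,'w8')
E
```

```text
call [427.  -81.3   0.7] 0.69 tool off [ 41.8  -9.4 175.5] [268. 152.]
call [ 386.3 -101.9  152.2] 0.21 tool off [-2.5  1.6 24. ] [281. 258.]
call [426.6 -82.5  11. ] 0.6 tool off [ 41.1  -8.3 165.2] [269. 154.]
sil box 243 298 121 177 centre@z 9 [431.3 -83.2   9. ] ellipse ctr [431.5 -83.    9. ] [56. 57.] 0.93 tool off [ 45.5  -6.5 167.2]
TCP [388.4 -99.7 176.2]
```

View pics/w8.png

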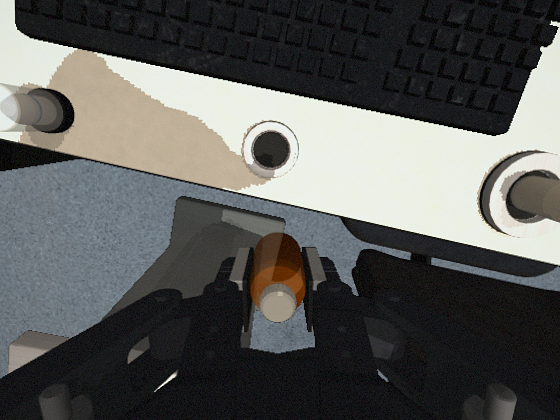

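The small stand's recess is at (270,149), and the large bottle is upright in its stand at right. I'll come down and stop just above the rim.

Request:
move_arm(
  plan=[
    {"grip": 1, "xyz": [15, -3, 10], "twist": [0, 0, 0]},
    {"grip": 1, "xyz": [15, -2, 20], "twist": [0, 0, 0]},
    {"grip": 1, "xyz": [10, -2, 20], "twist": [0, 0, 0]},
    {"grip": 1, "xyz": [5, 0, 20], "twist": [0, 0, 0]},
    {"grip": 1, "xyz": [0, 0, 15], "twist": [0, 0, 0]},
  ],
)

```text
clock: 25.15
eef_pos: [431.7, -77.9, 89.3]
orientation: [-0.001, 0.993, 0.116, -0.0]
contact_force: [0.3, 0.0, -0.3]
gripper_width: 0.276
finger_force: 58.9
```

Request:
move_arm(
  plan=[
    {"grip": 1, "xyz": [0, 0, 20], "twist": [0, 0, 0]},
    {"grip": 1, "xyz": [0, 0, 14], "twist": [0, 0, 0]},
    {"grip": 1, "xyz": [0, 0, 8], "twist": [0, 0, 0]},
    {"grip": 1, "xyz": [0, 0, 4], "twist": [0, 0, 0]},
    {"grip": 1, "xyz": [0, 0, 0], "twist": [0, 0, 0]},
  ],
)

```text
clock: 25.57
eef_pos: [431.0, -79.0, 44.2]
orientation: [-0.0, 0.993, 0.116, -0.001]
contact_force: [0.1, 0.1, 0.3]
gripper_width: 0.271
finger_force: 58.9
```

Request:
move_arm(
  plan=[
    {"grip": 1, "xyz": [-0.5, 2, 0], "twist": [0, 0, 0]},
    {"grip": 1, "xyz": [-0.4, 2, 1], "twist": [0, 0, 0]},
    {"grip": 1, "xyz": [0, 0, 2], "twist": [0, 0, 0]},
    {"grip": 1, "xyz": [0, 0, 2], "twist": [0, 0, 0]},
    {"grip": 1, "xyz": [0, 0, 1], "twist": [0, 0, 0]},
  ],
)

```text
clock: 25.98
eef_pos: [431.6, -84.2, 38.9]
orientation: [0.0, 0.993, 0.115, 0.0]
contact_force: [-0.9, 0.3, -0.7]
gripper_width: 0.267
finger_force: 58.9
```

Request:
move_arm(
  plan=[
    {"grip": 1, "xyz": [0, 0, 2], "twist": [0, 0, 0]},
    {"grip": 1, "xyz": [0, 0, 2], "twist": [0, 0, 0]},
    {"grip": 1, "xyz": [0, 0, 1.5], "twist": [0, 0, 0]},
    {"grip": 1, "xyz": [0, 0, 1], "twist": [0, 0, 0]},
    {"grip": 1, "xyz": [0, 0, 0], "twist": [0, 0, 0]},
  ],
)

```text
clock: 26.4
eef_pos: [431.2, -83.9, 31.9]
orientation: [-0.0, 0.993, 0.115, -0.0]
contact_force: [-0.4, 0.2, -0.4]
gripper_width: 0.271
finger_force: 58.9
```

Request:
move_arm(
  plan=[
    {"grip": 1, "xyz": [0, 0, 0.6], "twist": [0, 0, 0]},
    {"grip": 1, "xyz": [0, 0, 0.5], "twist": [0, 0, 0]},
    {"grip": 1, "xyz": [0, 0, 0.4], "twist": [0, 0, 0]},
    {"grip": 1, "xyz": [0, 0, 0.2], "twist": [0, 0, 0]},
    {"grip": 1, "xyz": [0, 0, 0], "twist": [0, 0, 0]},
  ],
)

```text
clock: 26.82
eef_pos: [431.5, -84.0, 30.6]
orientation: [-0.0, 0.993, 0.115, -0.0]
contact_force: [-0.3, 0.1, -0.6]
gripper_width: 0.273
finger_force: 58.9
```

Request:
move_arm(
  plan=[
    {"grip": 1, "xyz": [0, 0, 0.4], "twist": [0, 0, 0]},
    {"grip": 1, "xyz": [0, 0, 0.3], "twist": [0, 0, 0]},
    {"grip": 1, "xyz": [0, 0, 0.2], "twist": [0, 0, 0]},
    {"grip": 1, "xyz": [0, 0, 0], "twist": [0, 0, 0]},
    {"grip": 1, "xyz": [0, 0, 0], "twist": [0, 0, 0]},
  ],
)

```text
clock: 27.23
eef_pos: [431.7, -84.1, 30.2]
orientation: [0.0, 0.993, 0.115, 0.0]
contact_force: [-2.9, 0.9, 5.7]
gripper_width: 0.273
finger_force: 59.3
```

Contact at the expected height, so I'll release and retreat.

Request:
move_arm(
  plan=[
    {"grip": 0.6, "xyz": [0, 0, 0], "twist": [0, 0, 0]},
    {"grip": 0.4, "xyz": [0, 0, 0], "twist": [0, 0, 0]},
    {"grip": 0.2, "xyz": [0, 0, 0], "twist": [0, 0, 0]},
    {"grip": 0.2, "xyz": [0, 0, 0], "twist": [0, 0, 0]},
    {"grip": 0.2, "xyz": [0, 0, -1], "twist": [0, 0, 0]},
  ],
)

```text
clock: 27.65
eef_pos: [431.3, -84.0, 30.5]
orientation: [-0.0, 0.993, 0.115, -0.0]
contact_force: [0.5, 0.2, -0.6]
gripper_width: 0.792
finger_force: 0.0
```

Request:
move_arm(
  plan=[
    {"grip": 0.2, "xyz": [0, 0, -10], "twist": [0, 0, 0]},
    {"grip": 0.2, "xyz": [0, 0, -30], "twist": [0, 0, 0]},
    {"grip": 0.2, "xyz": [0, 0, -40], "twist": [0, 0, 0]},
    {"grip": 0.2, "xyz": [0, 0, -40], "twist": [0, 0, 0]},
    {"grip": 0.2, "xyz": [0, 0, -40], "twist": [0, 0, 0]},
  ],
)

```text
clock: 28.07
eef_pos: [430.8, -83.8, 193.1]
orientation: [-0.0, 0.993, 0.115, -0.0]
contact_force: [0.8, -0.2, 0.1]
gripper_width: 0.8
finger_force: 0.0
```

Request:
move_arm(
  plan=[
    {"grip": 0.2, "xyz": [0, 0, 0], "twist": [0, 0, 0]},
    {"grip": 0.2, "xyz": [0, 0, 0], "twist": [0, 0, 0]},
    {"grip": 0.2, "xyz": [0, 0, 0], "twist": [0, 0, 0]},
    {"grip": 0.2, "xyz": [0, 0, 0], "twist": [0, 0, 0]},
    {"grip": 0.2, "xyz": [0, 0, 0], "twist": [0, 0, 0]},
  ],
)

```text
clock: 28.48
eef_pos: [430.4, -83.7, 189.0]
orientation: [-0.001, 0.993, 0.115, -0.001]
contact_force: [0.2, 0.2, -0.1]
gripper_width: 0.8
finger_force: 0.0
```

```bash
python3 - <<'E'
from h import *
look('bottle_small',(431,-84),31,'w9')
p=optics.snapshot('scene');save('scene2',p)
for n in ('bottle_large','bottle_medium','bottle_small','canister_a','glass_box'):
    for r in finder.tip_of(n,p)[:5]: print(n,np.round(r['position']),round(r['confidence'],2))
E
```

```text
call [434.1 -83.6   4.6] 0.94 tool off [  4.2   1.1 184.4] [279. 189.]
call [437.9 -86.4  46.3] 0.89 tool off [  7.1   4.6 142.6] [283. 195.]
sil box 265 292 180 212 centre@z 31 [432.6 -83.8  31. ] ellipse ctr [432.2 -83.6  31. ] [27. 33.] 0.85 tool off [  2.6   0.9 158. ]
TCP [430.4 -83.7 189. ]
bottle_large [ 447. -338.    4.] 0.6
bottle_large [436. 458.  -1.] 0.57
bottle_large [598. 255.   4.] 0.54
bottle_large [638. 310.  -0.] 0.53
bottle_large [719. 136.   0.] 0.49
bottle_medium [ 578. -381.    0.] 0.58
canister_a [569. 168.  -2.] 0.71
canister_a [418. 121.   0.] 0.55
glass_box [666. 223.   0.] 0.55
glass_box [573. 172.  -2.] 0.19
```

View pics/w9.png

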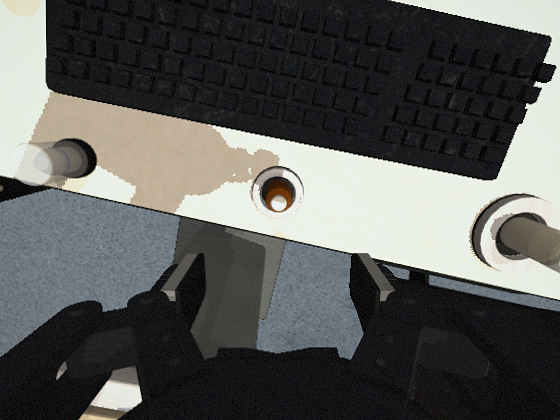

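View pics/scene2.png

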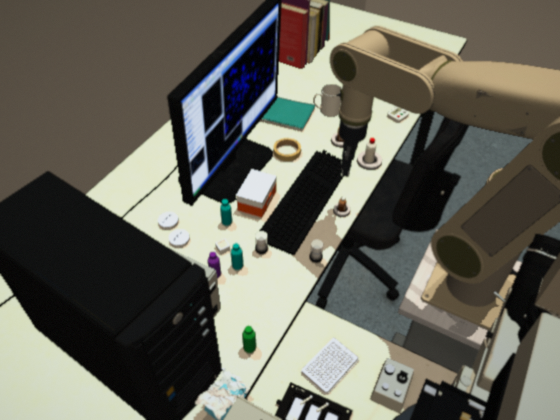

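All three bottles stand upright in their recesses: in the scene view at (370,152), (339,138) and (342,205). The canisters, box and decoys have not moved, and the arm is clear.

```bash
python3 -c "
from cell import robot
print(robot.hand_in())"
```

```text
the job is handed in; nothing more can be done
None
```

All three bottles are standing upright in their matching stands, placed largest to smallest; the canisters and white box were left untouched, and the job was handed in at about 29 s of the 93 s allowed.

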